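# Stop the stirrer and present the reagent bottle to the barcode reader

### The job

The stain in the amber bottle is mixed. Turn the magnetic stirrer's speed knob anticlockwise all the way to its off stop while the bottle still stands on the plate, then lift the bottle off upright and set it down gently on the bench, squarely in front of the barcode reader's window and about ten centimetres from it, with the label facing the window. Leave the tube rack, dropper bottles and pen cup where they are.

Things in the scene. Friction and masses are not known exactly. Their poses are not given: they have to be found in the camera images.
- stirrer: Magnetic stirrer, fixed: white case 245 mm deep (x from -130 to +115 mm of the origin), 150 mm wide (y +-75 mm). Origin on the bench under the case. Its front faces -x, the robot, within 0.3 rad: a fascia rising from 56 mm height at x -130 to 75 mm at x -45, sloped 12 deg, its normal leaning 12 deg from vertical towards -x. Behind: a deck 76 mm high with the plate. Stands left or right.
- plate (a point): Centre of the top of the stirrer's round steel plate (125 mm diameter), 92 mm above the bench, 40 mm behind (+x of) the stirrer's origin. The bottle stands here at the start, within 12 mm. Axes as the stirrer's.
- speed_knob (a joint): Knob angle, 0 to 4.71 rad; 0 = off, the stop fully anticlockwise looking down on the fascia; grows clockwise. Starts at 1.4 to 2.6. Black round ribbed knob, 36 mm diameter, 27 mm tall, skirt 41 mm diameter 4 mm high. Friction 0.04 N m, no spring. At 0 its white line points 135 deg anticlockwise from straight up the slope (down and left) to a printed open ring; growing dots mark speed.
- knob_top (a point): Centre of the knob's top face, 93 mm in front (-x) of the stirrer's origin, 93 mm above the bench, 27 mm above the sloped fascia. z = knob axis, out of the fascia; x = along the pointer line, turns with the knob. The fascia's edges are 42 mm up and down the slope and 75 mm sideways; the plate's rim begins 70 mm behind the axis.
- bottle: Closed amber bottle, loose, 0.15 to 0.29 kg: body 56 mm diameter to 70 mm height, shoulder to 80, black cap 42 mm diameter from 80 to 104. Origin: centre of underside, z up. White barcode label (48 mm tall, 95 deg wide, centre 38 mm up) on its -x side only; a paper strip runs from it over the cap's edge to the middle of its top. Starts on the plate, label within 120 deg of its front.
- reader: Bench barcode reader, fixed, on the robot's other side from the stirrer: grey block 84 mm wide (y), 66 mm deep (x), top 111 mm above the bench, on a foot 95 x 90 mm, 10 mm high. Origin on the bench under its middle. The dark window is on its -x face, which faces the robot within 0.3 rad.
- window (a point): Centre of the reader's window, 35 mm in front (-x) of the reader's origin and 68 mm above the bench; axes as the reader's, so the window looks along -x. The foot reaches 12 mm farther out than the window.
- tube_rack: Bystander: rack of capped blood tubes, 70 x 210 mm, 86 mm high, loose, far right. Origin under its middle.
- dropper_0: Bystander: small dropper bottle, 25 mm diameter, 68 mm high, loose, between the stirrer and the reader. Origin under its middle.
- dropper_1: Bystander: another such dropper bottle, farther from the robot. Origin under its middle.
- pen_cup: Bystander: black pen cup with pens, 76 mm diameter, 140 mm high, loose, far left. Origin under its middle.
There are look-alikes about, which are no part of the job. What is shaped like the reader but yellow is not meant.

How it is judged (in metres and radians):
On the way, in this order (a step that is already met when the one before it is completed fails the run):
1. the knob is at its off stop (within 0.09 rad) while the bottle still stands on the plate (value of joint speed_knob below 0.09 rad and horizontal distance between bottle and plate below 0.04 m and z of bottle in the frame of plate below 0.008 m and angle between bottle's own z axis and vertical below 0.1 rad), for 0.2 s.
2. the bottle is lifted off the plate, knob still off (value of joint speed_knob below 0.09 rad and z of bottle in the frame of plate above 0.015 m), for 0.1 s.
At the end, for the whole second after the job is handed in: The knob is at its off stop (within 0.09 rad). The bottle stands upright, released and still on the bench, its axis 60 to 165 mm from the reader's window and within 35 mm of the window's middle sideways, its label square to the window within 0.35 rad and pointing at the window's middle within 40 mm (value of joint speed_knob below 0.09 rad and x of window in the frame of bottle between -0.165 and -0.06 m and y of window in the frame of bottle between -0.04 and 0.04 m and y of bottle in the frame of reader between -0.035 and 0.035 m and angle between the x axis of bottle and the x axis of reader, either way round below 0.35 rad and height (world z) of bottle below 0.006 m and angle between bottle's own z axis and vertical below 0.1 rad and linear speed of bottle below 0.02 m/s and angular speed of bottle below 0.2 rad/s); the robot touches nothing.
It fails at once if the bottle is tipped more than about 30 degrees (angle between bottle's own z axis and vertical above 0.5 rad).
It fails at once if the bottle is dropped (moves faster than 0.4 m/s without being held) (contact force between the fingers and bottle below 0.3 N and linear speed of bottle above 0.4 m/s).
It fails at once if a bystander is moved more than 25 mm or tipped (distance of any of tube_rack, dropper_0, dropper_1, pen_cup from where it was at the start of the episode above 0.025 m or angle between any of tube_rack, dropper_0, dropper_1, pen_cup's own z axis and vertical above 0.3 rad).
It also fails if it takes over 53 s, if anything falls off the work surface, if the arm or the gripper's body presses on something with over 40 N, if the wrist force passes 120 N, or if a joint passes its speed limit or range.

### The arm

A 6-joint arm with a two-finger parallel gripper is mounted at the origin on the work surface. World frame = base frame: x ahead of the robot, y to its left, z up, the work surface at z = 0. Lengths are in mm, angles in rad, forces in N, time in s.
With the tool pointing down it reaches from about 350 to 775 mm from the base axis. Payload 7.3 kg.
Tool frame: the origin (TCP) lies at the centre of the arm's flange, where the gripper is bolted on; the fingertips stand 178 mm ahead of it and the grasp point (between the pads) lies 159 mm ahead of it; z points along the fingers, y is the line along which they close (so a half turn about z gives the same grasp; the last joint's range is limited). The gripper opens to 92 mm and grips with 3 to 60 N. Pads are 19 mm wide; open, the fingers measure 130 mm over their backs; the gripper's body (75 mm by 190 mm) begins 47 mm behind the grasp point.
Start: joints at [1.18, 0.342, 1.524, -0, 1.275, -0.146], TCP at [127.218, 509.356, 404.741] pointing down, gripper open.
Joint ranges: [-2.53, 2.53], [-0.77, 2.02], [0.04, 2.7], [-1, 4.14], [0.28, 2.66], [-3.11, 3.11]. Speed limits (rad/s): [2.57, 2.57, 3.14, 3.14, 3.14, 3.14].

### API

Orientations are given as [roll, pitch, yaw] about the fixed x, y, z axes, in that order (R = Rz(yaw) Ry(pitch) Rx(roll)).
In Python, from plant import * gives the robot as it stands. The module is installed in compiled form; this text tells all that it offers.
- The arm moves only by the shell command python3 -m inch 'ROWS'. ROWS is JSON, a list of rows, each a list of 5 numbers: the shift along the tool's x, y, z in m, then the turn about the tool's z in rad, then the opening, from 0 (shut) to 1 (fully open). In form: [[tx, ty, tz, spin, claw], ...]. A call has 1 to 8 rows; each row is the pose to reach, as a shift and turn from the pose commanded when the call began, along the tool's axes at that moment; what a row does not reach only later rows make up. A row lasts 1/12 s, in which the tool goes at most 41.7 mm and 7.16 degrees, less where a joint would pass 70% of its speed; a pose out of reach is approached as far as the arm can. A call with a gripper value outside its range is refused whole. The fingers move at their own pace and stop on an object; the grip force is fixed at half the most. Time passes only in rows, so rows that repeat a pose let the fingers close. It gives the time, the measured TCP pose, the force, the opening and the grip force at its end, in the units of the state.
- get_obs(): the state, without advancing time (a new reading comes with each control period).
- capture(name): name is "scene" or "top"; returns a dict with "color" (420x560x3 uint8, red, green, blue), "intrinsics" (3x3 intrinsics, pixels), "pose" (4x4, takes a point from camera to world coordinates). Camera axes: x right, y down, z forward; pixel columns grow to the right and rows downward; lengths in mm; the calibration is good to about 2 mm. A picture is of the moment at which its call begins. There is no depth.
- close_job(): hands the job in; it is judged then, once.
Trained networks look in a picture, given as the dict that the camera call returned (one of the last four; its "shot" number tells which), for a name from the list of things; names that differ only in an ending like _2 or _b are one class to them, and where a whole thing is asked for, a point or a joint stands for the part that bears it (a point fixed in the world has none). Each returns a list of dicts, best first, with "conf" (0 to 1); they miss things now and then, are a little off and sometimes report something else, mostly with a low value. They report only what shows in the picture. A call takes as long as a camera call. They do not tell look-alikes from the thing itself.
- look_for(picture, target): "rect" ([centre column, centre row, width, height] in pixels, round what is visible of it).
- trace(picture, target): "pixels" (420x560 bool, what is visible of it) and "rect" ([centre column, centre row, width, height] in pixels, round what is visible of it).
- tip_of(picture, target): "centre" ([column, row] in pixels: a listed point, or the origin of a listed thing).
The state is a dict: "time": time; "joint_positions": joint angles; "dq": joint speeds; "tau": joint torques, N m; "tool_pos": TCP position; "tcp_rot": TCP orientation; "contact_force": force on the tool from outside, world axes, zero at the start; "moment": the same for the moment, N m; "grip_width": finger opening in mm; "finger_force": force on a finger pad.
Only numpy, scipy, OpenCV 4.12 (cv2) and the standard library are available. Lean on these libraries where they do the work, as an engineer would, in place of code of your own. Each camera call takes 0.05 s, during which the arm holds its last target. There are 200 camera calls.

## Working session

There is one attempt and no reset: what is moved stays moved. The work goes in short steps, Python scripts to look and compute and a shell command to move; the robot and the scene stay as the last step left them, time stands still between calls to the robot, and variables do not carry over. Pictures are saved under pics/ and viewed, at most 10 in all, crops included, and the job is handed in when it is done.

```bash
mkdir -p pics; cat > h.py <<'E'
from plant import *
import numpy as np, cv2
def save(p,n,crop=None,s=1):
    im=cv2.cvtColor(p["color"],cv2.COLOR_RGB2BGR)
    if crop: a,b,c,d=crop; im=im[b:d,a:c]
    cv2.imwrite("pics/"+n,cv2.resize(im,None,fx=s,fy=s,interpolation=cv2.INTER_CUBIC))
def onz(p,px,z):
    T=np.array(p["pose"]);d=T[:3,:3]@np.linalg.inv(p["intrinsics"])@[px[0],px[1],1]
    return T[:3,3]+d*(z-T[2,3])/d[2]
def proj(p,X):
    T=np.array(p["pose"]);c=T[:3,:3].T@(np.array(X)-T[:3,3]);u=np.array(p["intrinsics"])@c
    return u[:2]/u[2]
E
python3 - <<'E'
from h import *
o=get_obs();print(o["time"],o["tool_pos"],o["tcp_rot"])
Z=dict(plate=92,knob_top=93,bottle=92,window=68,reader=0,stirrer=0,dropper_0=0,dropper_1=0,tube_rack=0,pen_cup=0)
for n in("scene","top"):
    p=capture(n);save(p,n+".png",s=1);print(n,np.round(p["pose"],2).tolist(),np.round(p["intrinsics"]).tolist())
    for t in Z:
        for r in tip_of(p,t)[:3]: print(t,round(r["conf"],2),np.round(r["centre"],1),np.round(onz(p,r["centre"],Z[t]),0))
a=cv2.imread("pics/scene.png");b=cv2.imread("pics/top.png")
E
```

```text
0.0 [127.15745718 509.21819342 404.06251564] [-3.14012263e+00 -2.15034351e-04  2.89684093e+00]
scene [[0.86, 0.45, -0.25, 1010.67], [0.51, -0.74, 0.44, -678.64], [0.01, -0.5, -0.86, 1391.11], [0.0, 0.0, 0.0, 1.0]] [[518.0, 0.0, 279.0], [0.0, 518.0, 211.0], [0.0, 0.0, 1.0]]
plate 0.61 [239.6 253.2] [ 616. -194.   92.]
knob_top 0.55 [192.1 240.2] [ 481. -230.   93.]
bottle 0.7 [237.8 256.6] [ 617. -205.   92.]
window 0.92 [263.4 167.7] [512.  99.  68.]
window 0.91 [289.3 142.5] [531. 225.  68.]
reader 0.8 [298.7 160.1] [569. 225.   0.]
reader 0.72 [270.2 188.2] [546.  82.   0.]
stirrer 0.6 [225.9 263.3] [ 572. -208.    0.]
dropper_0 0.45 [284.3 220.9] [645.   3.  -0.]
dropper_0 0.45 [307.  232.1] [724.   6.   0.]
dropper_1 0.45 [284.3 220.9] [645.   3.  -0.]
dropper_1 0.45 [307.  232.1] [724.   6.   0.]
tube_rack 0.73 [177.5 341.8] [ 589. -468.    0.]
pen_cup 0.98 [324.2 106.8] [532. 472.   0.]
top [[0.01, -1.0, 0.08, 520.36], [-1.0, -0.01, 0.01, -1.57], [-0.01, -0.08, -1.0, 1571.07], [0.0, 0.0, 0.0, 1.0]] [[467.0, 0.0, 280.0], [0.0, 467.0, 204.0], [0.0, 0.0, 1.0]]
plate 0.89 [349.2 211.1] [ 619. -212.   92.]
knob_top 0.45 [355.9 252.1] [ 490. -233.   93.]
bottle 0.54 [346.2 207.5] [ 630. -202.   92.]
window 0.82 [256.5 246. ] [505.  82.  68.]
window 0.66 [208.6 234.1] [541. 236.  68.]
reader 0.74 [214.2 226.9] [566. 229.   0.]
stirrer 0.91 [345.6 224. ] [ 582. -213.    0.]
stirrer 0.63 [278.3 180.4] [726.  15.   0.]
dropper_0 0.5 [281.2 205.1] [642.   4.   0.]
dropper_0 0.45 [280.  177.7] [735.  10.   0.]
dropper_1 0.5 [281.2 205.1] [642.   4.   0.]
dropper_1 0.45 [280.  177.7] [735.  10.   0.]
tube_rack 0.9 [416.1 222. ] [ 591. -449.    0.]
tube_rack 0.18 [346.9 211.4] [ 624. -217.    0.]
pen_cup 0.67 [141.9 232.8] [543. 472.   0.]
```

View pics/scene.png

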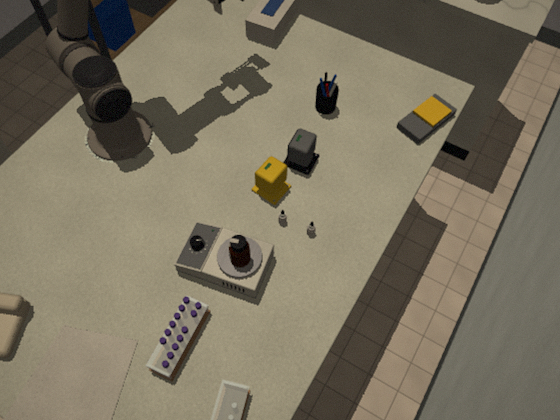

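View pics/top.png

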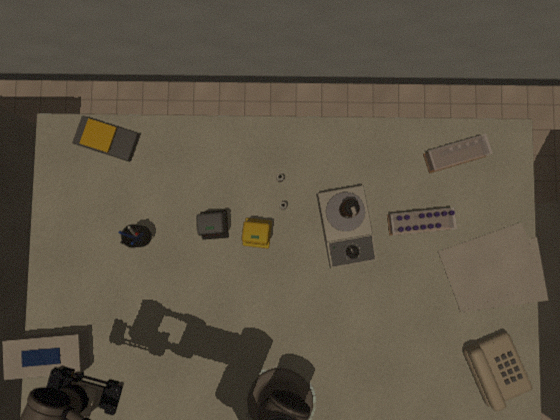

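The reader is the grey block (scene px 301,150; top 212,223), next to its yellow look-alike. The stirrer is at scene px 225,257 and top 347,225, with the knob at scene 197,243 and the bottle cap at scene 238,242. Next I fit the poses from the silhouettes.

```bash
cat >> h.py <<'E'
from scipy.optimize import minimize
def box(x0,x1,y0,y1,z0,z1): return np.array([[x,y,z] for x in(x0,x1) for y in(y0,y1) for z in(z0,z1)],float)
def cyl(r,z0,z1): 
    a=np.linspace(0,6.283,40); return np.array([[r*np.cos(t),r*np.sin(t),z] for t in a for z in(z0,z1)])
ST=[np.vstack([box(-45,115,-75,75,0,76),box(-130,115,-75,75,0,56)]),cyl(62.5,76,92)+[40,0,0]]
RD=[box(-33,33,-42,42,0,111),box(-47.5,47.5,-45,45,0,10)]
BO=[cyl(28,0,70),cyl(21,70,104)]
def render(p,parts,q,S=4):
    c,s=np.cos(q[2]),np.sin(q[2]);R=np.array([[c,-s,0],[s,c,0],[0,0,1]])
    m=np.zeros((420*S,560*S),np.uint8)
    z=q[3] if len(q)>3 else 0
    for P in parts:
        X=P@R.T+[q[0],q[1],z]; u=np.array([proj(p,x) for x in X])
        h=cv2.convexHull(np.round((u+.5)*S*16).astype(np.int32)); cv2.fillConvexPoly(m,h,255,shift=4)
    return cv2.resize(m,(560,420),interpolation=cv2.INTER_AREA)/255.
def fit(pm,parts,q0,n=3,z=0,yaw0=0):
    def cost(v):
        q=[v[0],v[1],v[2]/200 if n==3 else yaw0,z];e=0
        for p,m,ig in pm:
            r=render(p,parts,q); e+=(np.abs(r-m)*~ig).sum()
        return e
    v0=np.array([q0[0],q0[1],q0[2]*200])[:n]
    r=minimize(cost,v0,method="Nelder-Mead",options=dict(initial_simplex=np.vstack([v0]+[v0+d for d in 15*np.eye(n)]),xatol=.3,fatol=.5))
    x=r.x.copy(); 
    if n==3:x[2]/=200
    return x,r.fun,[m.sum() for _,m,_ in pm]
def mask(p,t,near=None):
    L=trace(p,t)
    if near is not None: L=sorted(L,key=lambda r:np.hypot(r["rect"][0]-near[0],r["rect"][1]-near[1]))
    return L[0]["pixels"]
E
python3 - <<'E'
from h import *
P={n:capture(n) for n in("scene","top")}
near={"scene":(301,150),"top":(212,223)}
N0=np.zeros((420,560),bool)
B={n:mask(P[n],"bottle",{"scene":(238,250),"top":(349,207)}[n]) for n in P}
S={n:mask(P[n],"stirrer",{"scene":(225,257),"top":(347,225)}[n]) for n in P}
K={n:mask(P[n],"speed_knob",{"scene":(197,243),"top":(352,252)}[n]) for n in P}
Rm={n:mask(P[n],"reader",near[n]) for n in P}
dil=lambda m:cv2.dilate(m.astype(np.uint8),np.ones((3,3)))>0
for sel in(("scene","top"),("scene",),("top",)):
    print(sel,"bottle",fit([(P[n],B[n],N0) for n in sel],BO,(620,-205,0),2,92),
    "\nstir",fit([(P[n],S[n],dil(B[n]|K[n])) for n in sel],ST,(578,-211,.14)),
    "\nread",fit([(P[n],Rm[n],N0) for n in sel],RD,(566,228,0)))
save(P["scene"],"c1.png",(170,210,290,300),6)
a=cv2.resize(P["top"]["color"][180:275,310:385],None,fx=5,fy=5,interpolation=cv2.INTER_CUBIC)
b=cv2.resize(P["scene"]["color"][125:180,280:325],None,fx=6,fy=6,interpolation=cv2.INTER_CUBIC)
c=np.zeros((475,660,3),np.uint8);c[:,:375]=a;c[:330,380:650]=b
cv2.imwrite("pics/c2.png",cv2.convertScaleAbs(c[:,:,::-1],alpha=1.6))
E
```

```text
('scene', 'top') bottle (array([ 625.75858027, -206.12792432]), np.float64(68.6078431372549), [np.int64(590), np.int64(305)]) 
stir (array([ 5.79714355e+02, -2.06795898e+02,  1.91294276e-01]), np.float64(343.98431372549015), [np.int64(4317), np.int64(3493)]) 
read (array([5.76063796e+02, 2.29203829e+02, 9.17815858e-02]), np.float64(149.6235294117647), [np.int64(1135), np.int64(826)])
('scene',) bottle (array([ 625.64986229, -206.59021378]), np.float64(29.725490196078432), [np.int64(590)]) 
stir (array([ 5.77916260e+02, -2.05434799e+02,  1.78977352e-01]), np.float64(230.22745098039215), [np.int64(4317)]) 
read (array([5.76064149e+02, 2.29215416e+02, 9.12809118e-02]), np.float64(81.30588235294117), [np.int64(1135)])
('top',) bottle (array([ 627.24424958, -204.39381361]), np.float64(25.254901960784316), [np.int64(305)]) 
stir (array([ 5.81442398e+02, -2.06775286e+02,  1.90247239e-01]), np.float64(77.76470588235294), [np.int64(3493)]) 
read (array([5.76577631e+02, 2.29307628e+02, 1.99899429e-02]), np.float64(74.61568627450981), [np.int64(826)])
```

View pics/c1.png

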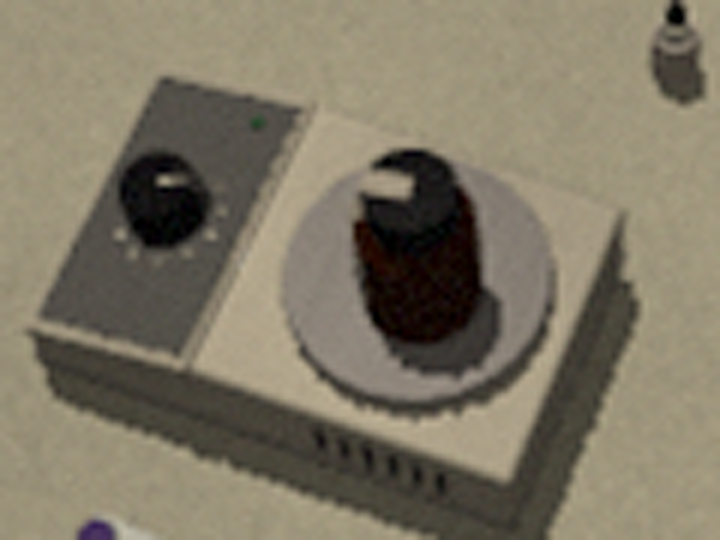

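View pics/c2.png

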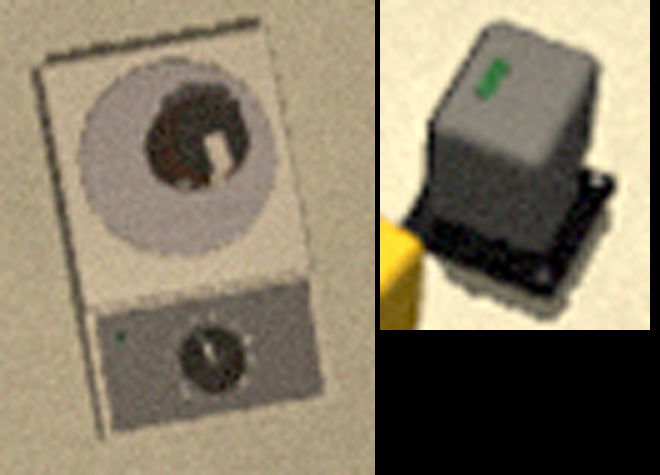

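```bash
python3 - <<'E'
from h import *
bx=np.array([626,-206]);kx=None
for n in("scene","top"):
    p=capture(n);im=p["color"].astype(float).sum(2)
    # knob centre
    k=[r for r in trace(p,"speed_knob")][0]
    R12=np.array([[np.cos(-.209),0,np.sin(-.209)],[0,1,0],[-np.sin(-.209),0,np.cos(-.209)]])
    KP=[np.vstack([cyl(18,-27,0)])@R12.T, cyl(20.5,-27,-23)@R12.T]
    f=fit([(p,k["pixels"],np.zeros((420,560),bool))],KP,(488,-225,0),2,93,.19);print(n,"knob",k["conf"],f)
    def polar(c,z,r0,r1,nrm,name):
        a=np.arange(0,360,5);out=[]
        for t in np.radians(a):
            v=[]
            for r in np.linspace(r0,r1,5):
                d=np.array([r*np.cos(t),r*np.sin(t),0])
                if nrm is not None: d=nrm@d
                u=proj(p,[c[0]+d[0],c[1]+d[1],z+d[2]]).astype(np.float32)
                v.append(cv2.remap(im.astype(np.float32),u[:1].reshape(1,1),u[1:].reshape(1,1),cv2.INTER_LINEAR)[0,0])
            out.append(np.mean(v))
        out=np.array(out);w=np.clip(out-np.median(out)-.4*(out.max()-np.median(out)),0,None)
        print(name,a[out.argmax()],np.degrees(np.angle((w*np.exp(1j*np.radians(a))).sum())),out.max(),np.median(out))
    polar(bx,196,6,18,None,"label az deg")
    c,s=np.cos(.19),np.sin(.19);Rz=np.array([[c,-s,0],[s,c,0],[0,0,1]])
    polar(f[0],93,5,15,Rz@R12,"pointer deg ccw from upslope")
o=get_obs();print(o["time"])
E
```

```text
scene knob 0.53 (array([ 487.7779274 , -225.56407928]), np.float64(24.639215686274508), [np.int64(180)])
label az deg 195 -162.64994019500097 449.1291 86.51328
pointer deg ccw from upslope 20 27.942060574089282 288.06796 55.913376Traceback (most recent call last):
  File "<stdin>", line 6, in <module>
IndexError: list index out of range
```

```bash
cat > go.py <<'E'
import sys
from h import *
# go.py x y z psi : tool-frame shift (m) and spin to bring TCP there, psi = world azimuth of tool y
x,y,z,psi=map(float,sys.argv[1:5]);o=get_obs();yw=o["tcp_rot"][2]
d=np.array([x,y,z])-o["tool_pos"]
tx=np.array([np.cos(yw),np.sin(yw)]);ty=np.array([np.sin(yw),-np.cos(yw)])
ps=np.arctan2(ty[1],ty[0])
print("t",round(o["time"],2),"pos",np.round(o["tool_pos"],1),"rot",np.round(o["tcp_rot"],3),"psi",round(ps,3),"F",np.round(o["contact_force"],1),"w",round(o["grip_width"],1),"q6",round(o["joint_positions"][5],2))
print("row",round(d[:2]@tx/1000,4),round(d[:2]@ty/1000,4),round(-d[2]/1000,4),"spin",round(-(psi-ps),3))
E
python3 go.py 400 300 404 1.326
```

```text
t 1.8 pos [127.2 509.4 404.7] rot [3.141 0.    2.897] psi 1.326 F [-0.2 -0.7 -0.2] w 92.2 q6 -0.15
row -0.3154 -0.137 0.0007 spin 0.0
```

```bash
python3 -m inch '[[-0.315,-0.137,0,0,1],[-0.315,-0.137,0,0,1],[-0.315,-0.137,0,0,1],[-0.315,-0.137,0,0,1],[-0.315,-0.137,0,0,1],[-0.315,-0.137,0,0,1],[-0.315,-0.137,0,0,1],[-0.315,-0.137,0,0,1]]'; python3 go.py 488 -225 370 1.16
```

```text
time: 2.47
tool_pos: [392.9, 304.7, 405.0]
tcp_rot: [3.141, 0.0, 2.897]
contact_force: [1.2, 1.4, 0.4]
grip_width: 91.7
finger_force: 0.0
t 2.47 pos [392.9 304.7 405. ] rot [3.141 0.    2.897] psi 1.326 F [1.2 1.4 0.4] w 91.7 q6 -0.82
row -0.2207 -0.4908 0.035 spin 0.166
```

```bash
python3 -m inch '[[-0.22,-0.49,0.035,0.166,1],[-0.22,-0.49,0.035,0.166,1],[-0.22,-0.49,0.035,0.166,1],[-0.22,-0.49,0.035,0.166,1],[-0.22,-0.49,0.035,0.166,1],[-0.22,-0.49,0.035,0.166,1],[-0.22,-0.49,0.035,0.166,1],[-0.22,-0.49,0.035,0.166,1]]'; python3 go.py 488 -225 350 1.16
```

```text
time: 3.13
tool_pos: [450.0, -23.2, 383.2]
tcp_rot: [3.141, 0.001, 2.731]
contact_force: [0.5, -0.1, 0.3]
grip_width: 91.6
finger_force: 0.0
t 3.13 pos [450.  -23.2 383.2] rot [3.141e+00 1.000e-03 2.731e+00] psi 1.16 F [ 0.5 -0.1  0.3] w 91.6 q6 -1.38
row -0.1154 -0.1699 0.0332 spin -0.0
```

```bash
python3 -m inch '[[-0.115,-0.17,0.033,0,1],[-0.115,-0.17,0.033,0,1],[-0.115,-0.17,0.033,0,1],[-0.115,-0.17,0.033,0,1],[-0.115,-0.17,0.033,0,1],[-0.115,-0.17,0.033,0,1],[-0.115,-0.17,0.033,0,1],[-0.115,-0.17,0.033,0,1]]'; python3 go.py 489.5 -225 258 1.16
python3 - <<'E'
from h import *
p=capture("scene");save(p,"k1.png",(150,180,260,280),6)
E
```

```text
time: 3.8
tool_pos: [487.6, -222.8, 349.7]
tcp_rot: [3.141, -0.001, 2.73]
contact_force: [-0.5, 0.2, 0.3]
grip_width: 91.7
finger_force: 0.0
t 3.8 pos [ 487.6 -222.8  349.7] rot [ 3.141e+00 -1.000e-03  2.730e+00] psi 1.159 F [-0.5  0.2  0.3] w 91.7 q6 -1.73
row -0.0026 -0.0012 0.0917 spin -0.001
```

View pics/k1.png

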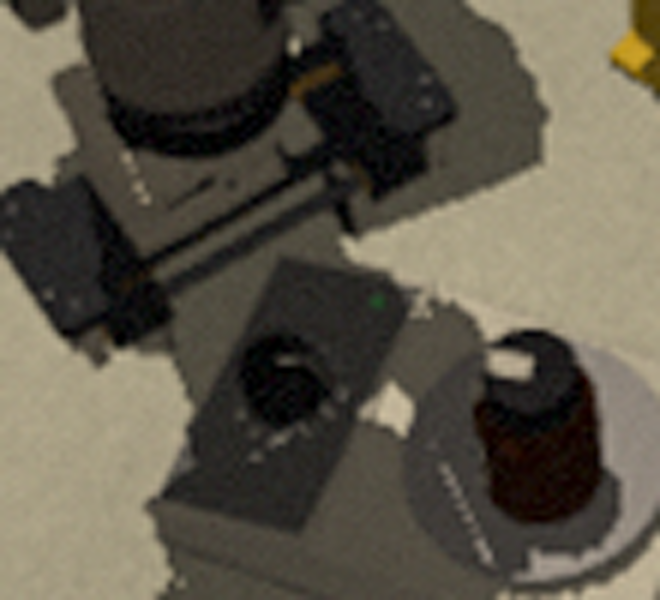

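The picture shows the gripper hanging over the knob (knob at crop px 283,380), with the bottle clear of it. I can descend and grip now.

```bash
python3 -m inch '[[-0.0025,-0.001,0.035,0,1],[-0.0025,-0.001,0.065,0,1],[-0.0025,-0.001,0.085,0,1],[-0.0025,-0.001,0.092,0,1],[-0.0025,-0.001,0.092,0,1],[-0.0025,-0.001,0.092,0,0.55],[-0.0025,-0.001,0.092,0,0.5],[-0.0025,-0.001,0.092,0,0.45]]';python3 go.py 489.5 -225 258 1.16
```

```text
time: 4.52
tool_pos: [490.1, -224.8, 259.7]
tcp_rot: [-3.141, 0.003, 2.731]
contact_force: [-0.1, -0.2, -0.3]
grip_width: 75.8
finger_force: 0.0
t 4.52 pos [ 490.1 -224.8  259.7] rot [-3.141e+00  3.000e-03  2.731e+00] psi 1.16 F [-0.1 -0.2 -0.3] w 75.8 q6 -1.73
row 0.0005 -0.0004 0.0017 spin 0.0
```

```bash
python3 -m inch '[[0,0,0,0,0.3],[0,0,0,0,0.3],[0,0,0,0,0.3],[0,0,0,0,0.3]]';python3 go.py 489.5 -225 258 1.16
```

```text
time: 4.85
tool_pos: [489.6, -224.9, 258.3]
tcp_rot: [3.142, 0.0, 2.731]
contact_force: [-0.8, 0.4, 0.8]
grip_width: 50.2
finger_force: 0.0
t 4.85 pos [ 489.6 -224.9  258.3] rot [3.142 0.    2.731] psi 1.16 F [-0.8  0.4  0.8] w 50.2 q6 -1.73
row 0.0001 -0.0002 0.0003 spin -0.0
```

```bash
python3 -m inch '[[0,0,0,0,0.3],[0,0,0,0,0.3],[0,0,0,0,0.3],[0,0,0,0,0.3],[0,0,0,0,0.3]]'
```

```text
time: 5.27
tool_pos: [489.5, -225.0, 258.0]
tcp_rot: [-3.141, -0.0, 2.731]
contact_force: [-1.7, -2.0, 0.7]
grip_width: 35.2
finger_force: 29.7
```

```bash
python3 -m inch '[[0,0,0,-0.1,0.3],[0,0,0,-0.2,0.3],[0,0,0,-0.3,0.3],[0,0,0,-0.4,0.3],[0,0,0,-0.5,0.3],[0,0,0,-0.6,0.3],[0,0,0,-0.6,0.3]]';python3 go.py 489.5 -225 258 2.36
```

```text
time: 5.85
tool_pos: [489.7, -224.8, 258.0]
tcp_rot: [-3.141, 0.0, -2.949]
contact_force: [-0.4, -0.1, -0.7]
grip_width: 35.1
finger_force: 29.9
t 5.85 pos [ 489.7 -224.8  258. ] rot [-3.141  0.    -2.949] psi 1.763 F [-0.4 -0.1 -0.7] w 35.1 q6 -2.34
row 0.0003 -0.0002 0.0 spin -0.597
```

```bash
python3 -m inch '[[0,0,0,-0.1,0.3],[0,0,0,-0.2,0.3],[0,0,0,-0.3,0.3],[0,0,0,-0.4,0.3],[0,0,0,-0.5,0.3],[0,0,0,-0.6,0.3],[0,0,0,-0.6,0.3]]' && python3 -m inch '[[0,0,0,0,0.58],[0,0,0,0,0.58],[0,0,0,0,0.58],[0,0,0,0,0.58]]'; python3 go.py 489.5 -225 258 1.06
python3 - <<'E'
from h import *
print(get_obs()["moment"]);p=capture("scene");save(p,"k2.png",(170,215,230,265),10)
E
```

```text
time: 6.43
tool_pos: [489.7, -224.3, 258.1]
tcp_rot: [3.141, 0.001, -2.352]
contact_force: [-1.1, 4.4, 1.6]
grip_width: 35.3
finger_force: 31.0
time: 6.77
tool_pos: [489.7, -225.0, 258.0]
tcp_rot: [-3.141, -0.0, -2.354]
contact_force: [0.6, 0.9, 0.3]
grip_width: 52.5
finger_force: 0.0
t 6.77 pos [ 489.7 -225.   258. ] rot [-3.141 -0.    -2.354] psi 2.358 F [0.6 0.9 0.3] w 52.5 q6 -2.93
row 0.0002 0.0001 -0.0 spin 1.298
[ 0.04027682  0.04524334 -0.00486923]
```

View pics/k2.png

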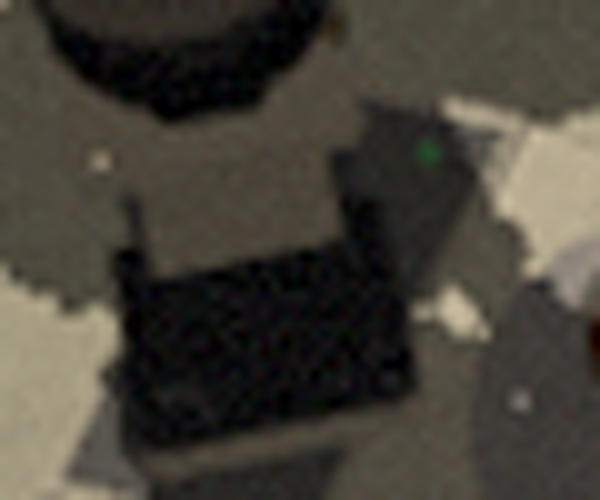

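The gripper hides the knob here. I'll spin back, grip again and turn, watching the z moment for the stop.

```bash
python3 -m inch '[[0,0,0,0.12,0.58],[0,0,0,0.24,0.58],[0,0,0,0.36,0.58],[0,0,0,0.48,0.58],[0,0,0,0.6,0.58],[0,0,0,0.72,0.58],[0,0,0,0.84,0.58],[0,0,0,0.84,0.58]]' >/dev/null&& python3 -m inch '[[0,0,0,0.12,0.58],[0,0,0,0.24,0.58],[0,0,0,0.36,0.58],[0,0,0,0.36,0.3],[0,0,0,0.36,0.3],[0,0,0,0.36,0.3],[0,0,0,0.36,0.3],[0,0,0,0.36,0.3]]'; python3 go.py 489.5 -225 258 1.16
```

```text
time: 8.15
tool_pos: [489.6, -225.0, 258.0]
tcp_rot: [-3.141, 0.0, 2.733]
contact_force: [-0.8, -1.1, -0.2]
grip_width: 35.5
finger_force: 29.7
t 8.15 pos [ 489.6 -225.   258. ] rot [-3.141  0.     2.733] psi 1.162 F [-0.8 -1.1 -0.2] w 35.5 q6 -1.73
row 0.0001 -0.0 0.0 spin 0.002
```

```bash
python3 -m inch '[[0,0,0,-0.1,0.3],[0,0,0,-0.2,0.3],[0,0,0,-0.3,0.3],[0,0,0,-0.4,0.3],[0,0,0,-0.5,0.3],[0,0,0,-0.5,0.3]]'; python3 -c "
from plant import *
o=get_obs();print(o['moment'],o['tcp_rot'],o['tau'])"
```

```text
time: 8.65
tool_pos: [489.6, -224.8, 258.2]
tcp_rot: [-3.141, 0.0, -3.048]
contact_force: [-1.7, 0.2, 1.5]
grip_width: 35.1
finger_force: 29.8
[-0.28125707  0.1377817  -0.0569295 ] [-3.14142201e+00  2.15802657e-04 -3.04752137e+00] [  0.10331693 -46.33053303 -19.34367299   0.19394446  -0.05516915
  -1.43521674]
```

Moment z is only about the knob's friction, so the stop isn't reached yet. I'll go on in small steps.

```bash
python3 -m inch '[[0,0,0,-0.1,0.3],[0,0,0,-0.2,0.3],[0,0,0,-0.2,0.3]]'; python3 -c "
from plant import *
o=get_obs();print(o['moment'],o['tcp_rot'],o['tau'][5])"; python3 -m inch '[[0,0,0,-0.1,0.3],[0,0,0,-0.2,0.3],[0,0,0,-0.2,0.3]]'; python3 -c "
from plant import *
o=get_obs();print(o['moment'],o['tcp_rot'],o['tau'][5])"
```

```text
time: 8.9
tool_pos: [489.8, -224.7, 257.9]
tcp_rot: [-3.141, 0.001, -2.851]
contact_force: [0.9, 1.4, -1.1]
grip_width: 35.1
finger_force: 30.0
[-0.48528595 -0.36512365 -0.15842687] [-3.14145446e+00  5.60436694e-04 -2.85104734e+00] -1.5151387453079224
time: 9.15
tool_pos: [489.8, -224.5, 257.9]
tcp_rot: [3.141, 0.001, -2.654]
contact_force: [1.1, 3.0, -0.8]
grip_width: 35.0
finger_force: 30.3
[-0.04891528 -0.49237782 -0.07912711] [ 3.14123858e+00  8.55402408e-04 -2.65351662e+00] -1.475110575556755
```

```bash
python3 -m inch '[[0,0,0,-0.1,0.3],[0,0,0,-0.2,0.3],[0,0,0,-0.3,0.3],[0,0,0,-0.3,0.3]]'; python3 -c "
from plant import *
o=get_obs();print(o['moment'],o['tcp_rot'],o['tau'][5])"; python3 -m inch '[[0,0,0,0,0.58],[0,0,0,0,0.58],[0,0,0,0,0.58],[0,0,0,0,0.58]]'; python3 -c "
from plant import *
o=get_obs();print(o['moment'],o['tcp_rot'],o['tau'][5])"
```

```text
time: 9.48
tool_pos: [489.6, -224.3, 257.9]
tcp_rot: [3.14, 0.001, -2.356]
contact_force: [0.9, 5.9, 0.4]
grip_width: 35.5
finger_force: 30.0
[ 0.64272362 -0.26042742 -0.16129685] [ 3.14019024e+00  1.03204736e-03 -2.35556071e+00] -1.5331334620714188
time: 9.82
tool_pos: [489.6, -225.1, 258.1]
tcp_rot: [-3.141, -0.0, -2.355]
contact_force: [-0.6, 0.1, 0.2]
grip_width: 52.8
finger_force: 0.0
[ 0.07693002  0.11426913 -0.04766731] [-3.14115250e+00 -2.60050637e-04 -2.35455121e+00] 0.03988273674622178
```

```bash
python3 -m inch '[[0,0,-0.03,0,0.58],[0,0,-0.06,0.12,0.58],[0,0,-0.09,0.24,0.58],[0,0,-0.11,0.36,0.58],[0,0,-0.11,0.48,0.58],[0,0,-0.11,0.6,0.58],[0,0,-0.11,0.72,0.58],[0,0,-0.11,0.84,0.58]]'; python3 -m inch '[[0,0,0,0.12,0.58],[0,0,0,0.24,0.58],[0,0,0,0.36,0.58],[0,0,0,0.36,0.58]]'
python3 - <<'E'
from h import *
p=capture("scene");save(p,"k3.png",(170,210,290,300),6)
E
```

```text
time: 10.48
tool_pos: [489.5, -225.0, 368.3]
tcp_rot: [-3.141, 0.0, 3.083]
contact_force: [0.1, 0.2, -0.1]
grip_width: 53.4
finger_force: 0.0
time: 10.82
tool_pos: [489.6, -225.0, 368.0]
tcp_rot: [-3.141, 0.0, 2.725]
contact_force: [0.5, 0.3, 0.1]
grip_width: 53.7
finger_force: 0.0
```

View pics/k3.png

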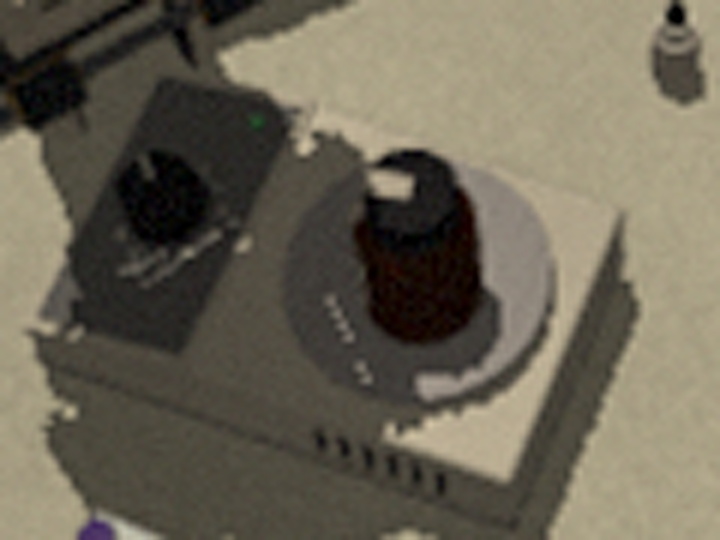

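```bash
python3 - <<'E'
from h import *
p=capture("scene");im=p["color"].astype(np.float32).sum(2)
R12=np.array([[np.cos(-.209),0,np.sin(-.209)],[0,1,0],[-np.sin(-.209),0,np.cos(-.209)]])
c,s=np.cos(.19),np.sin(.19);R=np.array([[c,-s,0],[s,c,0],[0,0,1]])@R12
a=np.arange(0,360,5)
for cc in((487.8,-225.6,93),(489,-225,93)):
    o=[]
    for t in np.radians(a):
        u=np.array([proj(p,np.array(cc)+R@[r*np.cos(t),r*np.sin(t),0]) for r in(6,9,12,15)],np.float32)
        o.append(cv2.remap(im,u[:,0].reshape(1,-1).copy(),u[:,1].reshape(1,-1).copy(),cv2.INTER_LINEAR).mean())
    o=np.array(o);i=np.argsort(-o)[:8];print([(int(a[j]),int(o[j])) for j in i],np.median(o))
E
python3 go.py 489.5 -225 258 1.16
```

```text
[(130, 156), (135, 155), (140, 140), (125, 132), (145, 115), (120, 99), (150, 85), (155, 73)] 24.381836
[(140, 151), (135, 151), (145, 141), (130, 128), (150, 117), (155, 92), (125, 89), (160, 78)] 25.207886
t 10.92 pos [ 489.6 -224.9  368. ] rot [-3.141  0.     2.734] psi 1.163 F [ 0.1 -0.4 -0. ] w 53.1 q6 -1.74
row 0.0 -0.0001 0.11 spin 0.003
```

Pointer reads 130–140° against 135° for off, which is at the stop as near as I can measure. One more short nudge into the stop costs little and removes the doubt.

```bash
python3 -m inch '[[0,0,0.04,0,0.58],[0,0,0.08,0,0.58],[0,0,0.105,0,0.58],[0,0,0.11,0,0.58],[0,0,0.11,0,0.58],[0,0,0.11,0,0.3],[0,0,0.11,0,0.3],[0,0,0.11,0,0.3]]' >/dev/null && python3 -m inch '[[0,0,0,0,0.3],[0,0,0,0,0.3],[0,0,0,-0.1,0.3],[0,0,0,-0.2,0.3],[0,0,0,-0.3,0.3],[0,0,0,-0.4,0.3],[0,0,0,-0.4,0.3]]' && python3 -c "
from plant import *
o=get_obs();print(o['moment'],o['tau'][5])" && python3 -m inch '[[0,0,0,-0.4,0.58],[0,0,0,-0.4,0.58],[0,0,0,-0.4,0.58],[0,0,0,-0.4,0.58],[0,0,-0.04,-0.4,0.58]]';python3 go.py 626 -206 440 1.3
```

```text
time: 12.17
tool_pos: [490.1, -224.8, 259.2]
tcp_rot: [-3.141, 0.003, 3.134]
contact_force: [1.5, 2.6, 5.2]
grip_width: 35.0
finger_force: 30.0
[ 0.47068421 -0.26306765  0.05502679] -1.283656395971775
time: 12.58
tool_pos: [487.9, -223.8, 292.1]
tcp_rot: [3.13, -0.008, -2.754]
contact_force: [-1.0, -0.0, -0.4]
grip_width: 53.4
finger_force: 0.0
t 12.58 pos [ 487.9 -223.8  292.1] rot [ 3.13  -0.008 -2.754] psi 1.959 F [-1.  -0.  -0.4] w 53.4 q6 -2.53
row -0.1346 -0.0358 -0.1479 spin 0.659
```

```bash
python3 -m inch '[[0,0,-0.04,0.1,1],[0,0,-0.08,0.2,1],[0,0,-0.12,0.3,1],[0,0,-0.145,0.4,1],[-0.04,-0.01,-0.145,0.5,1],[-0.08,-0.02,-0.145,0.6,1],[-0.12,-0.03,-0.145,0.66,1],[-0.134,-0.036,-0.145,0.66,1]]'>/dev/null; python3 -m inch '[[0,0,0,0,1],[0,0,0,0,1]]'>/dev/null
python3 go.py 626 -206 317.5 1.3
python3 - <<'E'
from h import *
for n,nr in(("scene",(238,250)),("top",(349,207))):
    p=capture(n)
    L=trace(p,"bottle")
    print(n,[(round(l["conf"],2),l["rect"],l["pixels"].sum()) for l in L])
    if n=="scene" and L:print(fit([(p,L[0]["pixels"],np.zeros((420,560),bool))],BO,(620,-205,0),2,92)); save(p,"b1.png",(170,170,300,300),5)
E
```

```text
t 13.42 pos [ 627.5 -207.1  442. ] rot [-3.141e+00 -2.000e-03  2.870e+00] psi 1.299 F [-0.6  0.3  0. ] w 91.8 q6 -1.73
row 0.0017 0.0006 0.1245 spin -0.001
scene [(0.71, [238.9, 250.6, 23.5, 30.4], np.int64(567))]
(array([ 625.75166821, -206.51188612]), np.float64(46.34901960784313), [np.int64(567)])
top [(0.55, [352.0, 213.8, 9.7, 10.9], np.int64(41))]
```

View pics/b1.png

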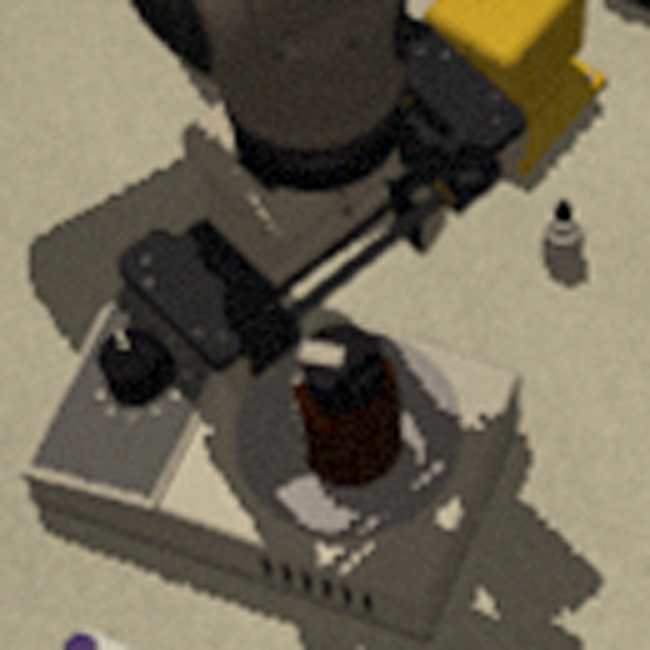

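The knob points to the ring (crop px 122,340) and the bottle hasn't moved, standing under the open gripper. Descend and grip.

```bash
python3 -m inch '[[0.002,0,0.03,0,1],[0.002,0,0.06,0,1],[0.002,0,0.085,0,1],[0.002,0,0.105,0,1],[0.002,0,0.118,0,1],[0.002,0,0.124,0,1],[0.002,0,0.124,0,1]]'; python3 -m inch '[[0,0,0,0,0.5],[0,0,0,0,0.5],[0,0,0,0,0.5],[0,0,0,0,0.5],[0,0,0,0,0.5],[0,0,0,0,0.5],[0,0,0,0,0.5],[0,0,0,0,0.5]]';python3 go.py 626 -206 317.5 1.3
```

```text
time: 14.2
tool_pos: [624.5, -207.0, 318.2]
tcp_rot: [3.141, -0.002, 2.87]
contact_force: [0.1, 0.5, 0.2]
grip_width: 91.8
finger_force: 0.0
time: 14.87
tool_pos: [625.4, -206.7, 319.4]
tcp_rot: [3.141, 0.001, 2.871]
contact_force: [0.4, 1.4, 1.9]
grip_width: 55.2
finger_force: 30.0
t 14.87 pos [ 625.4 -206.7  319.4] rot [3.141e+00 1.000e-03 2.871e+00] psi 1.3 F [0.4 1.4 1.9] w 55.2 q6 -1.74
row -0.0004 0.0008 0.0019 spin 0.0
```

```bash
python3 -m inch '[[0,0,0,0,0.5],[0,0,-0.005,0,0.5],[0,0,-0.015,0,0.5],[0,0,-0.035,0,0.5],[0,0,-0.06,0,0.5],[0,0,-0.085,0,0.5],[0,0,-0.1,0,0.5],[0,0,-0.1,0,0.5]]'; python3 go.py 560 0 425 1.3;  python3 -c "
import numpy as np
x,y,w=576.1,229.2,.075
print(x-130*np.cos(w),y-130*np.sin(w))"
```

```text
time: 15.53
tool_pos: [625.5, -206.9, 423.9]
tcp_rot: [-3.14, 0.008, 2.871]
contact_force: [0.8, -0.4, -1.7]
grip_width: 55.3
finger_force: 30.0
t 15.53 pos [ 625.5 -206.9  423.9] rot [-3.14   0.008  2.871] psi 1.3 F [ 0.8 -0.4 -1.7] w 55.3 q6 -1.74
row 0.1185 0.1818 -0.0011 spin -0.0
446.46545364541305 219.45913805454347
```

```bash
python3 -m inch '[[0.008,0.012,0,0.1,0.5],[0.024,0.036,0,0.2,0.5],[0.042,0.064,0,0.3,0.5],[0.06,0.092,0,0.4,0.5],[0.077,0.118,0,0.5,0.5],[0.093,0.143,0,0.6,0.5],[0.108,0.166,0,0.7,0.5],[0.1185,0.182,0,0.8,0.5]]'; python3 go.py 447 219.5 425 -2.07
```

```text
time: 16.2
tool_pos: [558.7, 2.5, 418.1]
tcp_rot: [-3.14, -0.002, 2.067]
contact_force: [0.5, 0.0, -1.8]
grip_width: 55.4
finger_force: 30.0
t 16.2 pos [558.7   2.5 418.1] rot [-3.140e+00 -2.000e-03  2.067e+00] psi 0.496 F [ 0.5  0.  -1.8] w 55.4 q6 -0.63
row 0.244 0.0051 -0.0069 spin 2.566
```

```bash
python3 -m inch '[[0.03,0,0,0.1,0.5],[0.06,0,0,0.2,0.5],[0.09,0,0,0.3,0.5],[0.12,0,0,0.4,0.5],[0.15,0,0,0.5,0.5],[0.18,0,0,0.6,0.5],[0.21,0.003,0,0.7,0.5],[0.23,0.005,0,0.8,0.5]]'; python3 go.py 447 219.5 418 -2.07
```

```text
time: 16.87
tool_pos: [452.3, 206.4, 418.2]
tcp_rot: [-3.14, 0.0, 1.267]
contact_force: [-0.1, 0.5, -1.6]
grip_width: 55.6
finger_force: 30.0
t 16.87 pos [452.3 206.4 418.2] rot [-3.14   0.     1.267] psi -0.304 F [-0.1  0.5 -1.6] w 55.6 q6 0.58
row 0.0109 -0.009 0.0002 spin 1.766
```

```bash
python3 -m inch '[[0,0,0,0.12,0.5],[0,0,0,0.24,0.5],[0,0,0,0.36,0.5],[0,0,0,0.48,0.5],[0,0,0,0.6,0.5],[0,0,0,0.72,0.5],[0,0,0,0.84,0.5],[0,0,0,0.96,0.5]]'>/dev/null; python3 -m inch '[[0,0,0,0.12,0.5],[0,0,0,0.24,0.5],[0,0,0,0.36,0.5],[0,0,0,0.48,0.5],[0,0,0,0.6,0.5],[0,0,0,0.72,0.5],[0,0,0,0.81,0.5],[0,0,0,0.81,0.5]]'>/dev/null; python3 go.py 447 219.5 240 -2.07
```

```text
t 18.2 pos [453.7 204.4 418.2] rot [ 3.14e+00  1.00e-03 -5.02e-01] psi -2.073 F [-0.4  0.2 -1.8] w 55.0 q6 2.34
row -0.0132 -0.01 0.1782 spin -0.003
```

```bash
python3 -m inch '[[-0.007,-0.005,0.02,0,0.5],[-0.013,-0.01,0.05,0,0.5],[-0.013,-0.01,0.08,0,0.5],[-0.013,-0.01,0.11,0,0.5],[-0.013,-0.01,0.135,0,0.5],[-0.013,-0.01,0.155,0,0.5],[-0.013,-0.01,0.17,0,0.5],[-0.013,-0.01,0.175,0,0.5]]'; python3 -m inch '[[0,0,0,0,0.5],[0,0,0,0,0.5]]'>/dev/null; python3 go.py 447 219.5 228 -2.07
python3 - <<'E'
from h import *
p=capture("scene");save(p,"r1.png",(230,100,340,210),5.4)
E
```

```text
time: 18.87
tool_pos: [446.4, 219.2, 241.3]
tcp_rot: [3.138, 0.004, -0.496]
contact_force: [-0.2, -0.8, -1.9]
grip_width: 55.6
finger_force: 30.0
t 19.03 pos [447.5 219.6 244.4] rot [-3.141 -0.    -0.498] psi -2.069 F [-0.   0.8 -1.6] w 55.3 q6 2.37
row -0.0004 0.0003 0.0164 spin 0.001
```

View pics/r1.png

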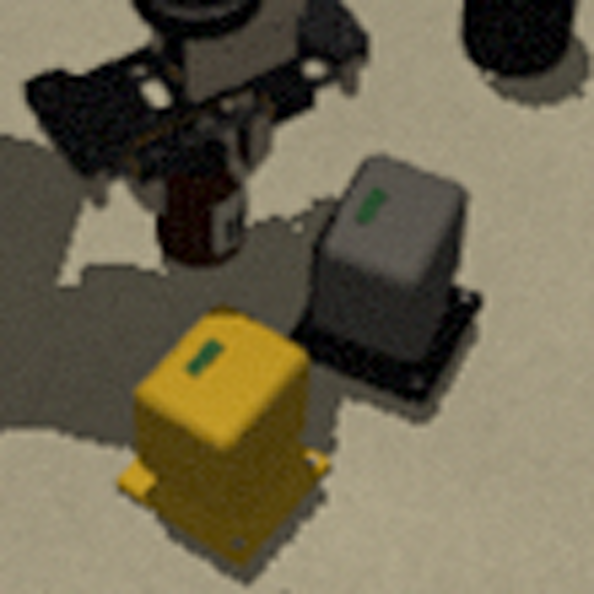

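The label (crop px 230,222) faces the grey reader. Lower it.

```bash
python3 -m inch '[[0,0,0.005,0,0.5],[0,0,0.009,0,0.5],[0,0,0.012,0,0.5],[0,0,0.014,0,0.5],[0,0,0.015,0,0.5],[0,0,0.015,0,0.5]]'; python3 -m inch '[[0,0,0.001,0,0.5],[0,0,0.002,0,0.5],[0,0,0.002,0,0.5]]'
```

```text
time: 19.58
tool_pos: [447.3, 219.5, 228.8]
tcp_rot: [3.141, 0.0, -0.499]
contact_force: [-0.3, 0.8, -1.4]
grip_width: 55.4
finger_force: 30.0
time: 19.83
tool_pos: [447.5, 219.6, 227.3]
tcp_rot: [-3.141, -0.0, -0.499]
contact_force: [-0.6, -0.9, 0.2]
grip_width: 55.5
finger_force: 30.0
```

```bash
python3 -m inch '[[0,0,0.0005,0,0.5],[0,0,0.0005,0,0.5]]'
```

```text
time: 20.0
tool_pos: [447.4, 219.6, 227.3]
tcp_rot: [-3.141, -0.001, -0.499]
contact_force: [-1.8, -0.8, 7.2]
grip_width: 55.7
finger_force: 30.0
```

In firm contact with the bench. Release, rise and check.

```bash
python3 -m inch '[[0,0,0,0,0.65],[0,0,0,0,0.75],[0,0,0,0,0.85],[0,0,0,0,1],[0,0,0,0,1],[0,0,0,0,1],[0,0,0,0,1]]'; python3 -m inch '[[0,0,-0.02,0,1],[0,0,-0.05,0,1],[0,0,-0.09,0,1],[0,0,-0.13,0,1],[0,0,-0.17,0,1],[0,0,-0.2,0,1],[0,0,-0.2,0,1]]'; python3 -m inch '[[0,0,-0.02,0,1],[0,0,-0.04,0,1],[0,0,-0.04,0,1]]'
python3 - <<'E'
from h import *
p=capture("scene");L=trace(p,"bottle")
print([(round(l["conf"],2),l["rect"]) for l in L]);print(fit([(p,L[0]["pixels"],np.zeros((420,560),bool))],BO,(447,219,0),2,0))
save(p,"r2.png",(170,100,310,290),3.15)
E
```

```text
time: 20.58
tool_pos: [447.4, 219.6, 226.5]
tcp_rot: [-3.142, 0.0, -0.499]
contact_force: [0.3, -0.6, 0.2]
grip_width: 91.1
finger_force: 0.0
time: 21.17
tool_pos: [448.0, 219.8, 433.2]
tcp_rot: [-3.133, -0.009, -0.499]
contact_force: [0.5, 0.3, -0.2]
grip_width: 91.8
finger_force: 0.0
time: 21.42
tool_pos: [447.6, 219.7, 469.7]
tcp_rot: [-3.137, -0.004, -0.499]
contact_force: [0.9, -0.8, -0.2]
grip_width: 92.0
finger_force: 0.0
[(0.56, [267.6, 136.6, 18.6, 29.9])]
(array([450.87963653, 217.95655096]), np.float64(51.64705882352941), [np.int64(427)])
```

View pics/r2.png

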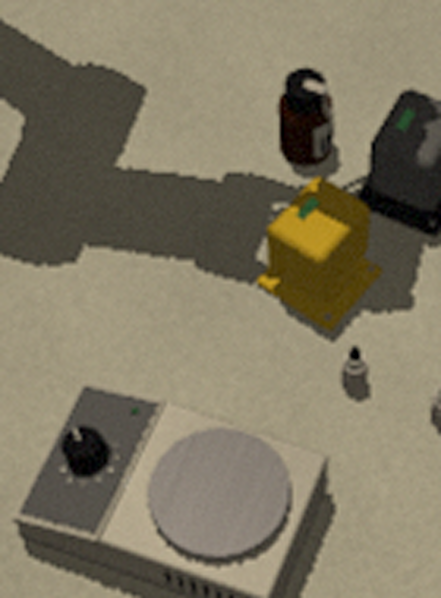

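The bottle stands upright in front of the grey reader with the label facing it (crop px 305,120). The knob is at the ring, the plate is empty and the droppers haven't moved. Handing in.

```bash
python3 -c "
from plant import *
print(close_job())"
```

```text
the job is handed in; nothing more can be done
None
```

The job is handed in, with no verdict returned: in the last picture the knob is at its off stop and the bottle stands upright and released about 95 mm in front of the grey reader's window, label facing it; I touched none of the bystanders.

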